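# Dial the ball dispenser to the fitting hole and tip three balls into the cup

### The job

The tilting dispenser holds three small metal balls and, behind them, one larger orange ball that has to stay inside. While the tube still points up, turn the blue cap by its white grip until the middle-sized hole (yellow rim), which lets the metal balls through but not the orange one, is squarely over the tube's outlet; then swing the dispenser down by its red handle until all three metal balls have run into the white cup, and swing it fully back up. Leave the cup standing where it is, do not push the other things about, and let go of everything.

Things in the scene. Friction and masses are not known exactly. Their poses are not given: they have to be found in the camera images.
- stand: Fixed dispenser stand: grey base plate 195 x 125 x 8 mm (130 mm to its -x, 65 mm to its +x of the origin), two white upright cheeks 50 mm wide, 175 mm high at y = +-52 mm. Origin on the table straight under the pivot; z up; -x faces the robot. The pivot axle runs along the stand's y axis, 165 mm above the origin.
- hopper (a joint): Tilt of tube, cap and red handle about the pivot, rad. 0 = fully up at its stop: cap axis points up and to the stand's -x, 35 deg from vertical. Grows as the cap end swings to -x and down, to the stop at 1.745 (cap end 45 deg below level). The balls roll out a little after 0.96 (tube level). Friction 0.2 N m: it stays where it is left.
- dial (a joint): Turn of the blue cap, rad, positive counter-clockwise as seen looking at its outer face. 0 = 18 mm hole (yellow rim) centred on the outlet; +1.57 = 25 mm hole (red rim); -1.57 = 9 mm hole (green rim). Stops at +-1.7, no clicks; friction 0.05 N m: it stays where it is left. Starts between 0.75 and 1.42.
- dial_grip (a point): Grasp point on the cap's white grip bar, on the cap axis, 77 mm from the pivot axle (axis passes through it). Bar 32 long x 12 wide, stands 34 mm out of the face; the point is 24 mm out. Turns with the cap: z outward along the axis, x along the bar (yellow mark on the -x half points to the 18 mm hole), y across it. At dial 0 y is the stand's y. Cap: disc 84 mm across, 5 mm thick.
- hole_18 (a point): Centre of the middle hole, 18 mm, yellow rim, on the cap's outer face.
- outlet (a point): Centre of the tube's outlet, just behind the cap, 25 mm from the cap's axis on the side of the tube (the underside); moves with the dispenser.
- tube_mid (a point): Centre of the clear square tube (inside 24 x 24 mm, 81 mm long, two rails on its floor keep the small balls in the middle) that holds the balls; moves with the dispenser.
- handle_grip (a point): Middle of the red round handle bar (12 mm dia, 54 mm long, along the stand's y) on a lever at the stand's -y side: 75 mm from the pivot axle, 96 mm to -y of the stand's centre. The lever meets the bar's inner end. With the dispenser up it leans back 55 deg from vertical to +x, at full tip 45 deg to -x, passing over the top on an arc about the axle.
- ball1_center (a point): Centre of a shiny metal ball, 12 mm diameter, 13.5 g, in the tube at the start.
- ball2_center (a point): Centre of a second such metal ball.
- ball3_center (a point): Centre of a third such metal ball, nearest the cap.
- follower_center (a point): Centre of the orange plastic ball, 21 mm diameter, at the back of the tube; it passes the 25 mm hole but not the 18 mm one.
- cup: Loose white round cup, 96 mm across outside at the rim, 90 mm inside, 50 mm high, base 4 mm thick, already standing on the base plate below the outlet, about 74 mm from the pivot towards the stand's -x. Origin at the centre of its underside.
- dropper: Bystander: small dropper bottle, 28 mm diameter, 70 mm high, standing. Origin at the centre of its underside.
- reader: Bystander: red hand-held test reader, 100 x 66 x 30 mm, lying. Origin at the centre of its underside.
- cassette: Bystander: flat white test cassette, 70 x 22 x 6 mm, lying in front of the dispenser. Origin at the centre of its underside.
Mind the look-alikes: they are no part of the job. Several things have the shape of the cup; the one meant has the colours described above.

How it is judged:
On the way, in this order (a step that is already met when the one before it is completed fails the run):
1. with the dispenser still up, the cap is turned so that the 18 mm hole is over the outlet (value of joint dial between -0.18 and 0.18 rad and value of joint hopper below 0.3 rad), for 0.2 s.
2. all three metal balls have run into the cup, the orange ball is still in the tube (horizontal distance between each of ball1_center, ball2_center, ball3_center and cup below 0.046 m and z of ball1_center in the frame of cup between 0 and 0.05 m and z of ball2_center in the frame of cup between 0 and 0.05 m and z of ball3_center in the frame of cup between 0 and 0.05 m and distance between follower_center and tube_mid below 0.042 m), for 0.2 s.
At the end, for the whole second after the job is handed in: All three metal balls lie in the cup (within 46 mm of its axis, below its rim), the cup upright (within 0.1 rad), the orange ball still in the tube, the dispenser fully back up (within 0.12 rad of its stop) and the 18 mm hole still over the outlet (within 0.25 rad) (all of step 2 and value of joint hopper below 0.12 rad and angle between cup's own z axis and vertical below 0.1 rad and value of joint dial between -0.25 and 0.25 rad); the robot touches nothing.
It fails at once if the dispenser is tipped by more than 0.6 rad while the 18 mm hole is more than 0.25 rad off the outlet (value of joint hopper above 0.6 rad and (value of joint dial above 0.25 rad or value of joint dial below -0.25 rad)).
It fails at once if the cup is moved by more than 30 mm (distance of cup from where it was at the start of the episode above 0.03 m).
It fails at once if the dropper bottle, reader or cassette is moved by more than 30 mm (distance of any of dropper, reader, cassette from where it was at the start of the episode above 0.03 m).
It also fails if it takes over 58 s, if anything falls off the work surface, if the arm or the gripper's body presses on something with over 40 N, if the wrist force passes 120 N, or if a joint passes its speed limit or range.

### The arm

A 6-joint arm with a two-finger parallel gripper is mounted at the origin on the work surface. World frame = base frame: x ahead of the robot, y to its left, z up, the work surface at z = 0. Lengths are in m, angles in rad, forces in N, time in s.
With the tool pointing down it reaches from about 0.3 to 0.75 m from the base axis. Payload 8.5 kg.
Tool frame: the origin (TCP) lies at the very end of the fingers, on their centre line; the grasp point (between the pads) lies 19 mm behind it; z points along the fingers, y is the direction in which the jaws open and shut (so a half turn about z gives the same grasp; the last joint's range is limited). The gripper opens to 85 mm and grips with 20 to 120 N. Pads are 22 mm wide; open, the fingers measure 114 mm over their backs; the gripper's body (76 mm by 85 mm) begins 54 mm behind the grasp point. The pads swing forward as they close: fully open they stand 13 mm farther back than shut.
Start: joints at [-1.507, 0.381, 1.297, -0, 1.464, -0.215], TCP at [0.151, -0.529, 0.231] pointing down, gripper open.
Joint ranges: [-3.11, 3.11], [-0.89, 2.33], [0.22, 2.48], [-1.42, 4.56], [0.17, 2.85], [-2.88, 2.88]. Speed limits (rad/s): [2.39, 2.39, 3.14, 3.14, 3.14, 3.14].

### API

Orientations are given as [roll, pitch, yaw] about the fixed x, y, z axes, in that order (R = Rz(yaw) Ry(pitch) Rx(roll)).
In Python, from bench import arm, snapshot, finder gives the robot as it stands.
- The arm moves only by the tool play_rows, never from a script. Its argument "plan" is a list of rows, each a list of 2 entries, a list of its own where there are three numbers: the shift along the world's x, y, z in m, then the turn about the world's z in rad. In form: [[[tx, ty, tz], turn], ...]. A call has 1 to 5 rows; each row shifts and turns the pose as measured when the row begins; what a row does not reach is not made up. A row lasts 1/12 s, in which the tool goes at most 41.7 mm and 7.16 degrees, less where a joint would pass 70% of its speed; a pose out of reach is approached as far as the arm can. A call is refused whole if a number of a shift passes 0.0417 or a number of a turn 0.125, either way. A call with a gripper value outside its range is refused whole. "fingers" is the closure in counts, from 0 (fully open) to 255 (shut), set as the call begins (left out, the last holds). The fingers move at their own pace and stop on an object; "newtons" is the grip in N (left out, the last holds). Time passes only in rows, so rows that do not move let the fingers close. It gives the time, the measured TCP pose, the force and the opening at its end, in the units of the state.
- arm.sense(): the state, without advancing time (a new reading comes with each control period).
- snapshot(name): name is "side" or "top"; returns a dict with "color" (400x640x3 uint8, blue, green, red), "fx", "fy", "cx", "cy" (pixels), "pose" (4x4, takes a point from camera to world coordinates). Camera axes: x right, y down, z forward; pixel columns grow to the right and rows downward; lengths in m; the calibration is good to about 2 mm. A picture is of the moment at which its call begins. There is no depth.
- arm.sign_off(): hands the job in, once; it reports no verdict.
Trained networks look in a picture, given as the dict that the camera call returned (one of the last four; its "shot" number tells which), for a name from the list of things; names that differ only in an ending like _2 or _b are one class to them, and where a whole thing is asked for, a point or a joint stands for the part that bears it (a point fixed in the world has none). Each returns a list of dicts, best first, with "confidence" (0 to 1); they miss things now and then, are a little off and sometimes report something else, mostly with a low value. They report only what shows in the picture. A call takes as long as a camera call. They do not tell look-alikes from the thing itself.
- finder.find_in(picture, thing): "at" ([column, row] in pixels, amid what is visible of it).
- finder.masks_of(picture, thing): "mask" (400x640 bool, what is visible of it) and "at" ([column, row] in pixels, amid what is visible of it).
- finder.mark_of(picture, thing): "at" ([column, row] in pixels: a listed point, or the origin of a listed thing).
The state is a dict: "clock": time; "q": joint angles; "qvel": joint speeds; "joint_torque": joint torques, N m; "position": TCP position; "tool_rot": TCP orientation; "contact_force": force on the tool from outside, world axes, zero at the start; "wrist_torque": the same for the moment, N m; "finger_gap": finger opening in m.
Only numpy, scipy, OpenCV 4.12 (cv2) and the standard library are available. Lean on these libraries where they do the work, as an engineer would, in place of code of your own. Each camera call takes 0.05 s, during which the arm holds its last target.

## Working session

There is one attempt and no reset: what is moved stays moved. The work goes in short steps, Python scripts to look and compute and a tool call to move; the robot and the scene stay as the last step left them, time stands still between calls to the robot, and variables do not carry over. Pictures are saved under pics/ and viewed, and the job is handed in when it is done.

Besides the shell and the picture viewer there is one more tool, called as name([rows], argument=value, ...), one row to a line, values as JSON. play_rows: Moves the arm, as the interface text tells. Its arguments: {"type":"object","properties":{"plan":{"type":"array"},"fingers":{"type":"number"},"newtons":{"type":"number"}},"required":["plan"]}

```bash
mkdir -p pics; ls; python3 - <<'E'
from bench import arm,snapshot,finder
import cv2,numpy as np
for n in ["side","top"]:
    s=snapshot(n); cv2.imwrite(f"pics/{n}0.png",s["color"]); print(n,s["fx"],s["cx"],s["cy"],np.round(s["pose"],4).tolist())
    for t in ["stand","hopper","dial","dial_grip","hole_18","outlet","handle_grip","cup","dropper","reader","cassette"]:
        try:
            print(t,[(np.round(r["at"],1).tolist(),round(r["confidence"],2)) for r in finder.mark_of(s,t)[:3]])
        except Exception as e: print(t,e)
print(arm.sense())
E
```

```text
pics
side 441.1926105748231 322.158970301564 194.56352883552358 [[-0.6841, -0.5484, 0.4809, 0.1223], [-0.7292, 0.5283, -0.4349, 0.4428], [-0.0156, -0.6482, -0.7613, 0.8566], [0.0, 0.0, 0.0, 1.0]]
stand [([298.2, 248.9], 0.56)]
hopper it knows: ball1_center, ball2_center, ball3_center, cassette, cup, dial_grip, dropper, follower_center, handle_grip, hole, outlet, reader, stand, tube_mid
dial it knows: ball1_center, ball2_center, ball3_center, cassette, cup, dial_grip, dropper, follower_center, handle_grip, hole, outlet, reader, stand, tube_mid
dial_grip [([303.3, 198.2], 0.7), ([339.9, 304.6], 0.67), ([303.8, 212.5], 0.63)]
hole_18 [([315.3, 203.0], 0.64)]
outlet [([307.4, 209.4], 0.78)]
handle_grip [([319.1, 153.5], 0.82)]
cup [([263.9, 318.7], 0.93), ([320.9, 271.0], 0.81), ([260.7, 202.5], 0.75)]
dropper [([299.5, 251.2], 0.66), ([211.7, 274.3], 0.61)]
reader [([407.4, 218.4], 0.61)]
cassette [([338.9, 307.6], 0.64), ([304.6, 196.0], 0.31)]
top 378.1761939885476 319.84871279628663 198.3848962295505 [[-0.0033, -0.9931, 0.1174, 0.4573], [-0.9999, 0.0016, -0.015, 0.0589], [0.0147, -0.
[... 700 characters left out ...]
cassette [([281.6, 263.4], 0.54)]
{'clock': 1.0, 'q': array([-1.50730464e+00,  3.80608027e-01,  1.29737020e+00, -1.71593859e-05,
        1.46357471e+00, -2.15301872e-01]), 'qvel': array([-0.00232126,  0.00148618, -0.00085078, -0.00042112, -0.00250015,
        0.0013314 ]), 'joint_torque': array([-3.59957645e-03, -4.48340821e+01, -2.31460565e+01, -3.11597223e-04,
        6.26660494e-04,  2.89038826e-05]), 'position': array([ 0.15135023, -0.52876557,  0.23132815]), 'tool_rot': array([3.14155749e+00, 2.51533099e-05, 2.78795397e-01]), 'contact_force': array([ 0.16197587, -0.56089528, -0.39636855]), 'wrist_torque': array([-0.04279192,  0.01788685,  0.01617025]), 'finger_gap': 0.08562271600124183}
```

View pics/side0.png

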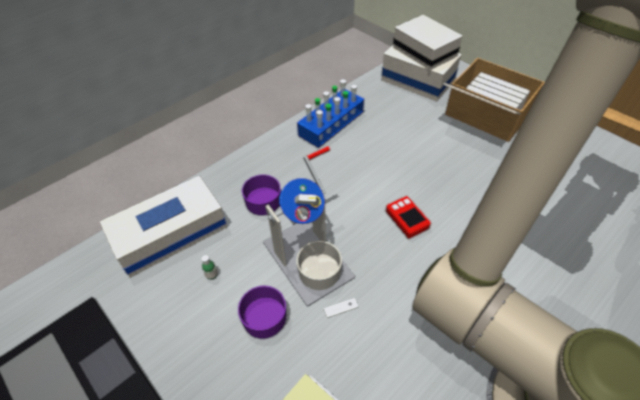

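View pics/top0.png

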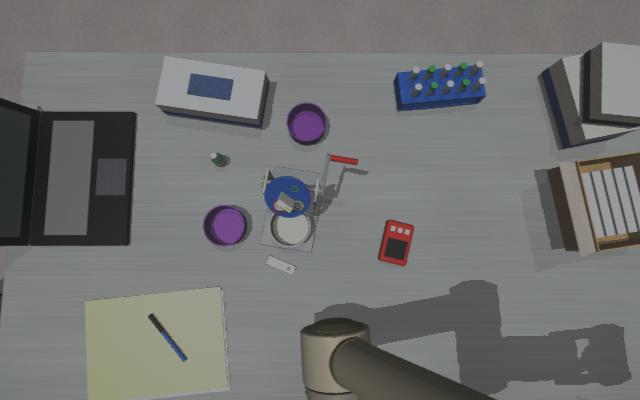

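```bash
python3 - <<'E'
import cv2
a=cv2.imread("pics/top0.png")[120:290,200:360]
cv2.imwrite("pics/topc.png",cv2.resize(a,None,fx=3.5,fy=3.5,interpolation=cv2.INTER_CUBIC))
a=cv2.imread("pics/side0.png")[130:330,210:410]
cv2.imwrite("pics/sidec.png",cv2.resize(a,None,fx=3,fy=3,interpolation=cv2.INTER_CUBIC))
E
```

```text
(no output)
```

View pics/topc.png

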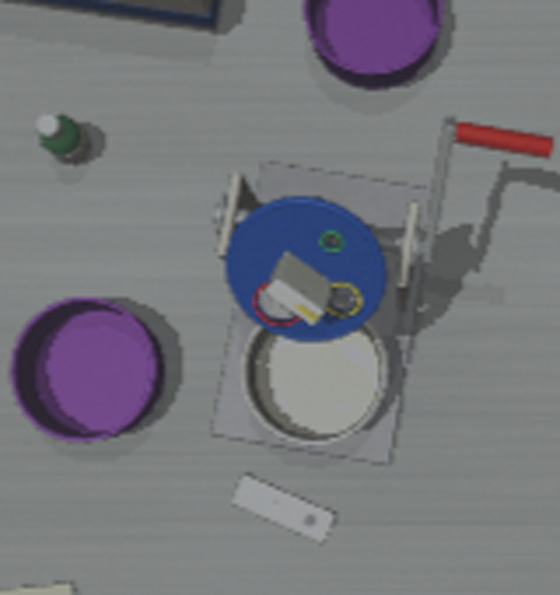

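View pics/sidec.png

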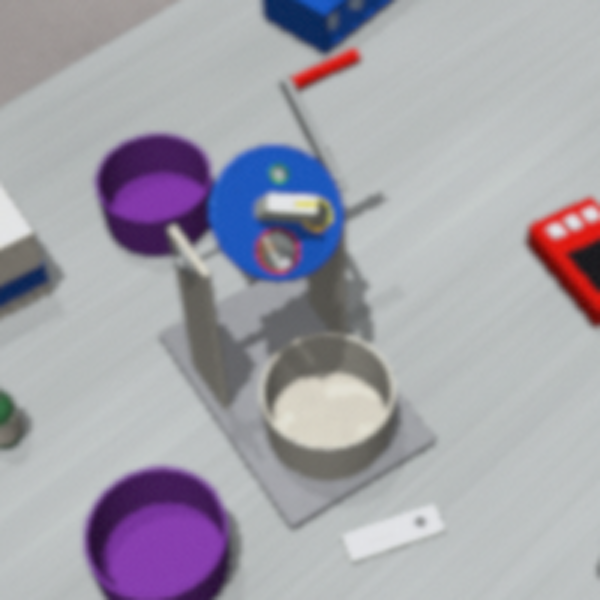

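White cup is at top px (292,227) and side px (320,265). The look-alikes are the purple cups at top (228,228) and (308,126), which I reject. The cap shows yellow at the right, red at lower left and green at the top, which matches a dial of roughly 0.8 to 0.9. Next I fit the stand pose.

```bash
cat > h.py <<'E'
import numpy as np
TA=35*np.pi/180
def W(p,P):  # stand frame -> world
    x,y,yaw=p[:3]; c,s=np.cos(yaw),np.sin(yaw); P=np.asarray(P,float)
    return np.array([x+c*P[0]-s*P[1],y+s*P[0]+c*P[1],P[2]])
def ax(hop):
    t=TA+hop; return np.array([-np.sin(t),0,np.cos(t)]),np.array([-np.cos(t),0,-np.sin(t)])
PIV=np.array([0,0,.165])
def hole(phi,hop=0,r=.025,out=.053):
    a,d=ax(hop); return PIV+out*a+r*(d*np.cos(phi)+np.cross(a,d)*np.sin(phi))
def handle(y,hop=0):
    t=55*np.pi/180-hop; return np.array([.075*np.sin(t),y,.165+.075*np.cos(t)])
def proj(s,P):
    M=np.linalg.inv(s["pose"]); q=M[:3,:3]@P+M[:3,3]
    return np.array([s["fx"]*q[0]/q[2]+s["cx"],s["fy"]*q[1]/q[2]+s["cy"]])
E
python3 - <<'E'
from bench import arm,snapshot
from h import *
from scipy.optimize import least_squares
S={n:snapshot(n) for n in("side","top")}
t=lambda u,v:np.array([u/3.5+200,v/3.5+120]); d=lambda u,v:np.array([u/3+210,v/3+130])
c={k:np.array(v) for k,v in dict(bl=[.065,.0625,.008],br=[.065,-.0625,.008],fr=[-.13,-.0625,.008],fl=[-.13,.0625,.008]).items()}
obs=[("top",t(267,162),lambda p:c['bl'],'bl'),("top",t(428,188),lambda p:c['br'],'br'),("top",t(391,463),lambda p:c['fr'],'fr'),("top",t(213,434),lambda p:c['fl'],'fl'),
("side",d(162,338),lambda p:c['bl'],'bl'),("side",d(293,525),lambda p:c['fl'],'fl'),("side",d(435,440),lambda p:c['fr'],'fr'),
("top",t(457,131),lambda p:handle(-.069),'h1'),("top",t(551,147),lambda p:handle(-.123),'h2'),
("side",d(297,83),lambda p:handle(-.069),'h1'),("side",d(357,57),lambda p:handle(-.123),'h2'),
("top",t(342,300),lambda p:hole(p[3]),'y'),("side",d(318,214),lambda p:hole(p[3]),'y'),
("top",t(277,303),lambda p:hole(p[3]-1.57),'r'),("side",d(277,252),lambda p:hole(p[3]-1.57),'r'),
("top",t(331,241),lambda p:hole(p[3]+1.57),'g'),("side",d(277,174),lambda p:hole(p[3]+1.57),'g')]
f=lambda p:np.concatenate([proj(S[n],W(p,g(p)))-o for n,o,g,_ in obs])
r=least_squares(f,[.45,.1,0,.9],loss="soft_l1")
print(r.x); R=f(r.x).reshape(-1,2)
for (n,o,g,k),e in zip(obs,R): print(n,k,e.round(1))
p=r.x
a,_=ax(0)
print("griptop",W(p,PIV+.087*a),"grip",W(p,PIV+.077*a),"handle",W(p,handle(-.096)),"cup",W(p,[-.074,0,.058]))
for n in S: print(n,"cup rim",proj(S[n],W(p,[-.074,0,.058])))
E
```

```text
[ 0.57374987  0.10538768 -0.16803159  1.06188154]
top bl [-1.6 -1.1]
top br [ 2.4 -0.2]
top fr [-0.2  0.1]
top fl [-0.6 -0.2]
side bl [-1.1 -0.6]
side fl [0.1 1.6]
side fr [1.3 0.2]
top h1 [-0.  -0.4]
top h2 [ 0.6 -0.4]
side h1 [-0.9  1.4]
side h2 [ 0.6 -0.2]
top y [-0.  -0.8]
side y [-0.1  1. ]
top r [ 0.7 -0.2]
side r [0.8 0.6]
top g [ 0.2 -0.3]
side g [1.1 0.7]
griptop [0.52455154 0.11373324 0.23626623] grip [0.53020652 0.11277398 0.22807471] handle [6.18265766e-01 4.65005700e-04 2.08018233e-01] cup [0.5007921  0.11776358 0.058     ]
side cup rim [317.66203611 260.08886162]
top cup rim [288.50611568 224.06449119]
```

play_rows([
  [[0.018,0.03,0.02],0.03],
  [[0.018,0.03,0.02],0.03],
  [[0.018,0.03,0.02],0.03],
  [[0.018,0.03,0.02],0.03],
  [[0.018,0.03,0.02],0.03],
], fingers=160, newtons=20)

```text
clock: 1.52
position: [0.2399, -0.376, 0.3285]
tool_rot: [-3.131, -0.001, 0.426]
contact_force: [1.1, 0.1, -0.2]
finger_gap: 0.0315
```

play_rows([
  [[0.02,0.035,0],0.03],
  [[0.02,0.035,0],0.03],
  [[0.02,0.035,0],0.03],
  [[0.02,0.035,0],0.03],
  [[0.02,0.035,0],0.03],
])

```text
clock: 1.93
position: [0.3419, -0.195, 0.334]
tool_rot: [3.14, -0.002, 0.58]
contact_force: [0.1, -0.4, 0.1]
finger_gap: 0.0318
```

play_rows([
  [[0.02,0.035,0],0.03],
  [[0.02,0.035,0],0.03],
  [[0.02,0.035,0],0.03],
  [[0.02,0.035,0],0.03],
  [[0.02,0.035,0],0.03],
])

```text
clock: 2.35
position: [0.4424, -0.0122, 0.3356]
tool_rot: [3.136, -0.003, 0.737]
contact_force: [0.7, -1.0, 0.8]
finger_gap: 0.0316
```

play_rows([
  [[0.018,0.032,0],0.02],
  [[0.018,0.032,0],0.02],
  [[0.018,0.032,-0.01],0.02],
  [[0.01,0.02,-0.01],0.01],
  [[0.005,0.005,-0.01],0],
])

```text
clock: 2.77
position: [0.5153, 0.1217, 0.3064]
tool_rot: [3.132, -0.008, 0.819]
contact_force: [-0.6, 0.4, -0.0]
finger_gap: 0.0318
```

```bash
python3 - <<'E'
from bench import arm,snapshot
import cv2
x=arm.sense(); print(x["position"],x["tool_rot"],x["q"])
for n,(r,c) in dict(top=((120,290),(200,360)),side=((90,290),(210,410))).items():
    s=snapshot(n); cv2.imwrite(f"pics/{n}1.png",cv2.resize(s["color"][r[0]:r[1],c[0]:c[1]],None,fx=3,fy=3,interpolation=cv2.INTER_CUBIC))
E
```

```text
[0.51527892 0.12169317 0.30640567] [ 3.13198074 -0.00795225  0.81924407] [ 8.55859142e-03  2.95395671e-01  1.21055322e+00 -8.60562270e-04
  1.62319839e+00  7.60098646e-01]
```

View pics/side1.png

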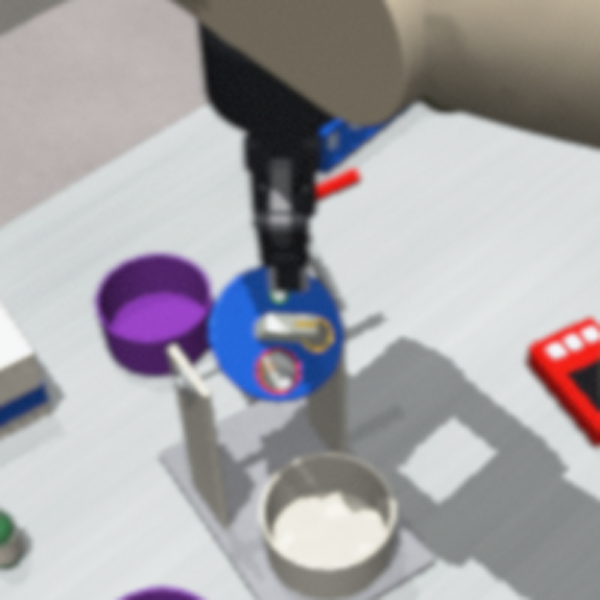

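Side view: the gripper is above the cap, with the fingers ending at crop (290,290). The white grip bar is at (290,328) and free. I align and then descend.

play_rows([
  [[0.015,-0.009,-0.01],-0.02],
  [[0,0,-0.02],0],
  [[0,0,-0.02],0],
  [[0,0,-0.012],0],
  [[0,0,0],0],
])

```text
clock: 3.28
position: [0.5286, 0.1031, 0.2443]
tool_rot: [3.13, -0.006, 0.789]
contact_force: [-0.1, -1.0, -0.2]
finger_gap: 0.032
```

```bash
python3 - <<'E'
from bench import arm,snapshot
import cv2
x=arm.sense(); print(x["position"],x["tool_rot"],x["contact_force"])
for n,(r,c) in dict(top=((120,290),(200,360)),side=((130,270),(230,370))).items():
    s=snapshot(n); cv2.imwrite(f"pics/{n}2.png",cv2.resize(s["color"][r[0]:r[1],c[0]:c[1]],None,fx=4,fy=4,interpolation=cv2.INTER_CUBIC))
E
```

```text
[0.52859234 0.10308437 0.24433052] [ 3.13001566 -0.00594589  0.78889767] [-0.07488997 -0.97158171 -0.2379431 ]
```

View pics/side2.png

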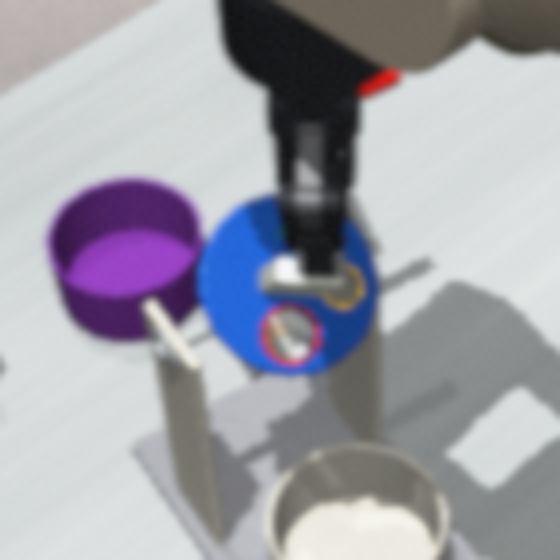

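play_rows([
  [[0.001,0.01,0],0],
  [[0,0,0],0],
])

```text
clock: 3.55
position: [0.5311, 0.1128, 0.2493]
tool_rot: [3.125, -0.011, 0.787]
contact_force: [-0.4, 0.1, 0.2]
finger_gap: 0.032
```

play_rows([
  [[0,0,-0.012],0],
  [[0,0,-0.012],0],
  [[0,0,-0.004],0],
  [[0,0,0],0],
])

```text
clock: 3.88
position: [0.5324, 0.1137, 0.225]
tool_rot: [3.118, -0.017, 0.788]
contact_force: [0.0, 0.8, -0.6]
finger_gap: 0.0318
```

```bash
python3 - <<'E'
from bench import arm,snapshot
import cv2
x=arm.sense(); print(x["position"],x["tool_rot"],x["contact_force"])
for n,(r,c) in dict(top=((120,290),(200,360)),side=((130,270),(230,370))).items():
    s=snapshot(n); cv2.imwrite(f"pics/{n}3.png",cv2.resize(s["color"][r[0]:r[1],c[0]:c[1]],None,fx=4,fy=4,interpolation=cv2.INTER_CUBIC))
E
```

```text
[0.53239599 0.11370252 0.22501343] [ 3.11821672 -0.01726625  0.78823338] [ 0.02298893  0.83251655 -0.55455647]
```

View pics/side3.png

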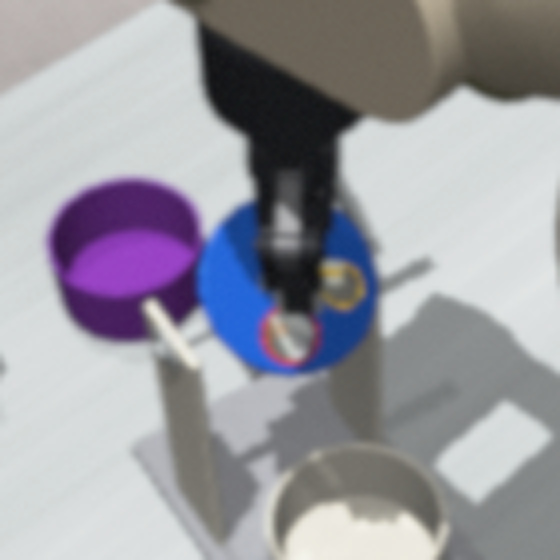

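View pics/top3.png

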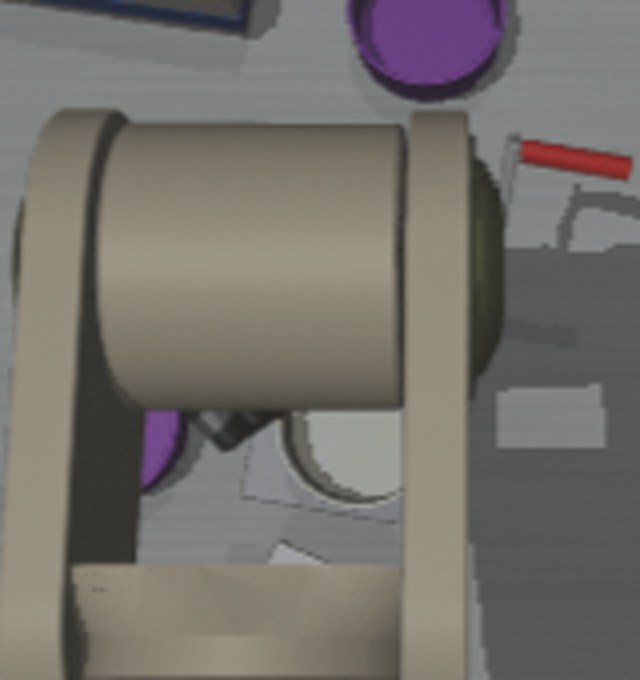

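play_rows([
  [[0,0,0],0],
  [[0,0,0],-0.08],
  [[0,0,0],-0.08],
  [[0,0,0],-0.08],
  [[0,0,0],0],
], fingers=178)

```text
clock: 4.4
position: [0.5311, 0.1144, 0.2277]
tool_rot: [3.12, -0.016, 0.539]
contact_force: [-0.7, 0.7, -0.7]
finger_gap: 0.0257
```

play_rows([
  [[0,0,0],-0.08],
  [[0,0,0],-0.08],
  [[0,0,0],-0.08],
  [[0,0,0],-0.08],
  [[0,0,0],0],
])

```text
clock: 4.82
position: [0.5301, 0.1154, 0.2292]
tool_rot: [3.122, -0.016, 0.218]
contact_force: [-0.7, 0.6, -0.7]
finger_gap: 0.0258
```

```bash
python3 - <<'E'
from bench import arm,snapshot
import cv2
x=arm.sense(); print(x["position"],x["tool_rot"],x["contact_force"])
for n,(r,c) in dict(side=((130,270),(230,370))).items():
    s=snapshot(n); cv2.imwrite(f"pics/{n}4.png",cv2.resize(s["color"][r[0]:r[1],c[0]:c[1]],None,fx=4,fy=4,interpolation=cv2.INTER_CUBIC))
E
```

```text
[0.53012876 0.11539054 0.22920105] [ 3.12166496 -0.01556578  0.21818066] [-0.71382857  0.60001834 -0.71682131]
```

View pics/side4.png

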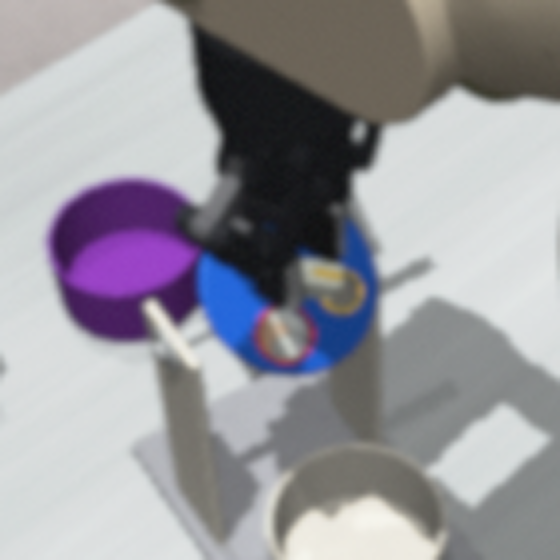

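Side view: the bar is between the jaws and has only just begun to turn; yellow is now at crop (340,290). I lower a little and keep turning.

play_rows([
  [[0,-0.001,-0.007],0],
  [[0,0,0],-0.08],
  [[0,0,0],-0.08],
  [[0,0,0],-0.08],
  [[0,0,0],-0.08],
])

```text
clock: 5.28
position: [0.5321, 0.1143, 0.2234]
tool_rot: [3.121, -0.024, -0.09]
contact_force: [1.1, -1.2, -0.2]
finger_gap: 0.0257
```

```bash
python3 - <<'E'
from bench import arm,snapshot
import cv2
x=arm.sense(); print(x["position"],x["tool_rot"],x["contact_force"])
for n,(r,c) in dict(side=((130,270),(230,370))).items():
    s=snapshot(n); cv2.imwrite(f"pics/{n}5.png",cv2.resize(s["color"][r[0]:r[1],c[0]:c[1]],None,fx=4,fy=4,interpolation=cv2.INTER_CUBIC))
E
```

```text
[0.53205284 0.11431856 0.22340981] [ 3.12123743 -0.02361674 -0.09002482] [ 1.08111734 -1.20827048 -0.2307581 ]
```

View pics/side5.png

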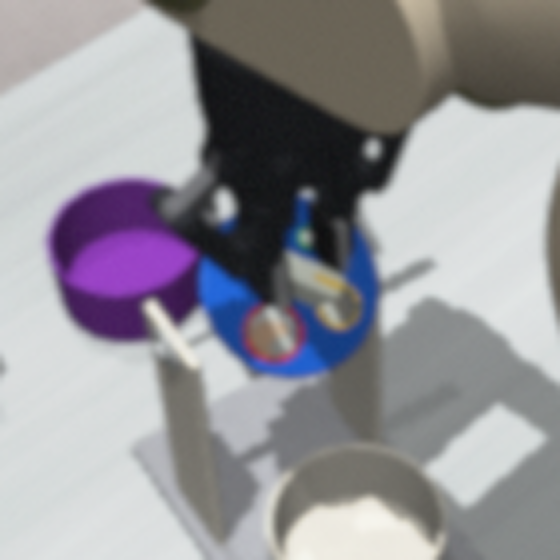

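play_rows([
  [[0,0,-0.003],-0.08],
  [[0,0,0],-0.08],
  [[0,0,0],-0.08],
  [[0,0,0],-0.08],
  [[0,0,0],0],
])

```text
clock: 5.75
position: [0.5333, 0.1134, 0.2211]
tool_rot: [3.121, -0.028, -0.407]
contact_force: [-1.4, 0.7, 1.2]
finger_gap: 0.0258
```

play_rows([
  [[0,0,0],0.0],
  [[0,0,0],0.0],
  [[0,0,0],0.08],
  [[0,0,0],0.08],
  [[0,0,0],0.08],
], fingers=196)

```text
clock: 6.17
position: [0.5342, 0.1132, 0.2216]
tool_rot: [3.123, -0.031, -0.139]
contact_force: [0.8, -0.6, -0.2]
finger_gap: 0.0195
```

```bash
python3 - <<'E'
from bench import arm,snapshot
import cv2
x=arm.sense(); print(x["position"],x["tool_rot"],x["contact_force"],x["finger_gap"])
for n,(r,c) in dict(side=((130,270),(230,370))).items():
    s=snapshot(n); cv2.imwrite(f"pics/{n}6.png",cv2.resize(s["color"][r[0]:r[1],c[0]:c[1]],None,fx=4,fy=4,interpolation=cv2.INTER_CUBIC))
E
```

```text
[0.5342012  0.11323721 0.2215594 ] [ 3.12260469 -0.03055243 -0.13907603] [ 0.79905705 -0.6484152  -0.17540061] 0.0195430051890291
```

View pics/side6.png

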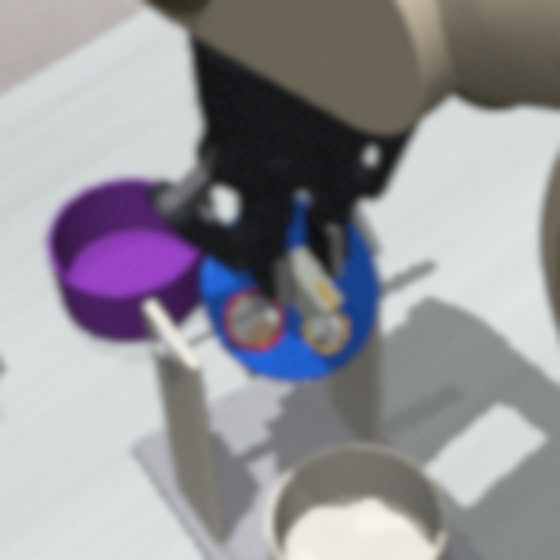

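play_rows([
  [[0,0,-0.003],-0.03],
  [[0,0,0],0],
  [[0,0,0],0],
  [[0,0,0],0],
  [[0,0,0],0],
], fingers=240, newtons=25)

```text
clock: 6.63
position: [0.5338, 0.1128, 0.2194]
tool_rot: [3.122, -0.031, -0.169]
contact_force: [-1.5, -0.2, 2.3]
finger_gap: 0.0115
```

```bash
cat > look.py <<'E'
from bench import arm,snapshot
import cv2,sys
x=arm.sense(); print(x["position"].round(4),x["tool_rot"].round(3),x["contact_force"].round(1),x["finger_gap"],x["clock"])
k=sys.argv[1]
B=dict(top=((120,290),(200,360)),side=((130,270),(230,370)))
for n in sys.argv[2:]:
    r,c=B[n]
    s=snapshot(n); cv2.imwrite(f"pics/{n}{k}.png",cv2.resize(s["color"][r[0]:r[1],c[0]:c[1]],None,fx=3.5,fy=3.5,interpolation=cv2.INTER_CUBIC))
E
python3 look.py 7 side
```

```text
[0.5338 0.1128 0.2194] [ 3.122 -0.031 -0.169] [-1.5 -0.2  2.3] 0.011509141790906792 6.6333
```

View pics/side7.png

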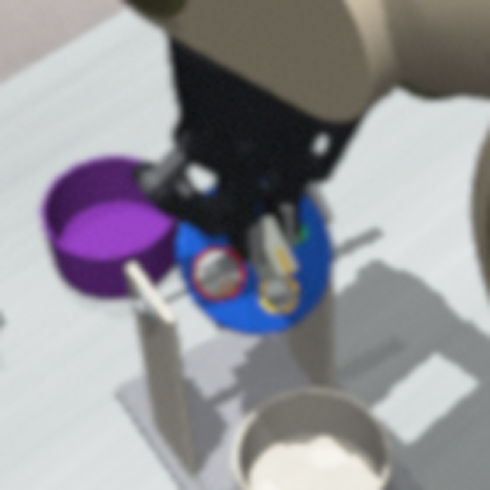

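The gap is 11.5 mm on the 12 mm bar, so the jaws lie flat on it. I release, lift and verify the dial.

play_rows([
  [[0,0,0],0],
  [[0,0,0],0],
  [[0,0,0],0],
  [[0,0,0.03],0],
  [[0,0,0.04],0],
], fingers=165)

```text
clock: 7.1
position: [0.5306, 0.1127, 0.2824]
tool_rot: [3.119, -0.013, -0.171]
contact_force: [0.3, -1.0, 0.8]
finger_gap: 0.0302
```

play_rows([
  [[0,-0.03,0.025],0.12],
  [[0.01,-0.03,0.01],0.12],
  [[0.02,-0.03,0.0],0.12],
  [[0.02,-0.03,0],0.12],
  [[0.02,-0.01,0],0.12],
], fingers=130)

```text
clock: 7.52
position: [0.6011, -0.0194, 0.329]
tool_rot: [3.115, -0.026, 0.448]
contact_force: [0.0, -0.1, -0.4]
finger_gap: 0.0419
```

```bash
python3 look.py 8 side top
```

```text
[ 0.6011 -0.0194  0.329 ] [ 3.115 -0.026  0.448] [ 0.  -0.1 -0.4] 0.04189029297575814 7.5167
```

View pics/side8.png

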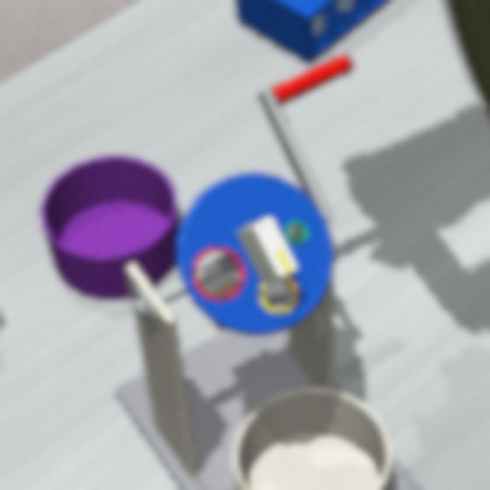

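View pics/top8.png

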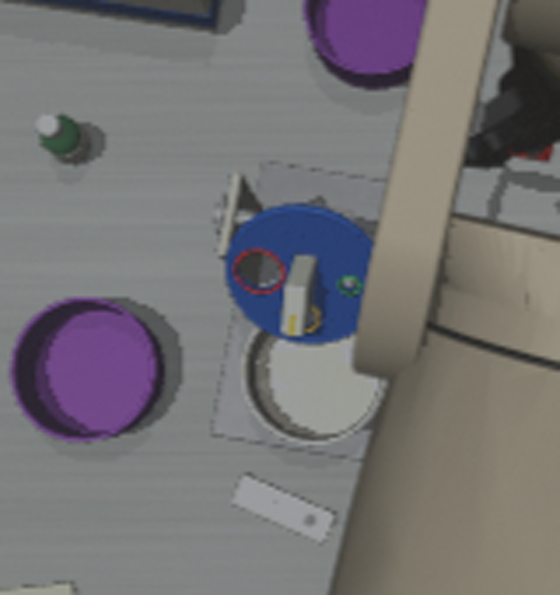

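```bash
python3 - <<'E'
from bench import snapshot
from h import *
from scipy.optimize import least_squares
S={n:snapshot(n) for n in("side","top")}
p0=[.57375,.10539,-.168]
t=lambda u,v:np.array([u/3.5+200,v/3.5+120]); d=lambda u,v:np.array([u/3.5+230,v/3.5+130])
obs=[("side",d(279,295),0),("side",d(220,273),-1.57),("side",d(298,233),1.57),("top",t(259,271),-1.57),("top",t(348,286),1.57),("top",t(307,319),0)]
f=lambda q:np.concatenate([proj(S[n],W(p0,hole(q[0]+k,q[1])))-o for n,o,k in obs]+[proj(S["side"],W(p0,handle(-.069,q[1])))-d(275,95),proj(S["side"],W(p0,handle(-.123,q[1])))-d(350,63)])
r=least_squares(f,[0,0]);print(r.x,f(r.x).reshape(-1,2).round(1))
E
```

```text
[0.03015576 0.05979856] [[ 0.5  0.3]
 [ 0.2  1.2]
 [-0.3  0.5]
 [ 0.1 -0.3]
 [ 0.5 -0.9]
 [-1.5 -1.3]
 [ 0.2  1.4]
 [ 0.3  0.3]]
```

Dial is about 0.03 rad and the hopper about at its stop. Now the handle: target (0.617, -0.003), yaw 1.40.

play_rows([
  [[0.004,0.004,0],0.12],
  [[0.004,0.004,0],0.12],
  [[0.004,0.004,0],0.12],
  [[0.002,0.002,0],0.12],
  [[0,0,0],0.12],
])

```text
clock: 8.13
position: [0.6113, 0.0037, 0.3287]
tool_rot: [3.118, -0.025, 1.061]
contact_force: [0.2, 0.4, -0.5]
finger_gap: 0.0418
```

play_rows([
  [[0,0,0],0.12],
  [[0,0,0],0.12],
  [[0,0,0],0.1],
  [[0,0,0],0],
  [[0,0,0],0],
])

```text
clock: 8.55
position: [0.6077, 0.0098, 0.3301]
tool_rot: [3.119, -0.025, 1.417]
contact_force: [0.2, -0.5, 0.4]
finger_gap: 0.0416
```

play_rows([
  [[0.009,-0.013,-0.02],-0.015],
  [[0,0,-0.035],0],
  [[0,0,-0.025],0],
  [[0,0,-0.01],0],
  [[0,0,0],0],
])

```text
clock: 8.97
position: [0.615, -0.0005, 0.2395]
tool_rot: [3.113, -0.025, 1.384]
contact_force: [-0.6, -0.7, -0.1]
finger_gap: 0.0417
```

```bash
sed -i 's/side=((130,270),(230,370))/side=((110,260),(230,390))/' look.py; python3 look.py 9 side
```

```text
[ 6.150e-01 -5.000e-04  2.395e-01] [ 3.113 -0.025  1.384] [-0.6 -0.7 -0.1] 0.0417347588788019 8.9667
```

View pics/side9.png

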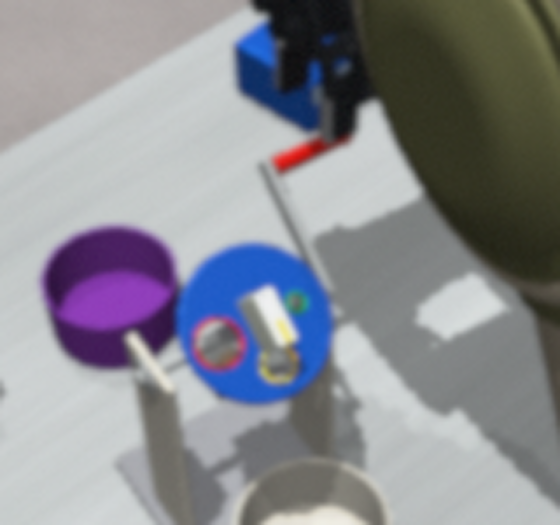

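The jaws straddle the red bar, with fingers at crop (290,80) and (345,120) and the bar end at (310,150). I descend.

play_rows([
  [[0.003,-0.002,-0.02],0.015],
  [[0,0,-0.02],0],
  [[0,0,-0.01],0],
  [[0,0,0],0],
  [[0,0,0],0],
])

```text
clock: 9.43
position: [0.62, -0.0016, 0.1959]
tool_rot: [3.101, -0.025, 1.394]
contact_force: [0.3, -0.7, 0.1]
finger_gap: 0.0417
```

```bash
python3 look.py 10 side
```

```text
[ 0.62   -0.0016  0.1959] [ 3.101 -0.025  1.394] [ 0.3 -0.7  0.1] 0.04172834047764293 9.4333
```

View pics/side10.png

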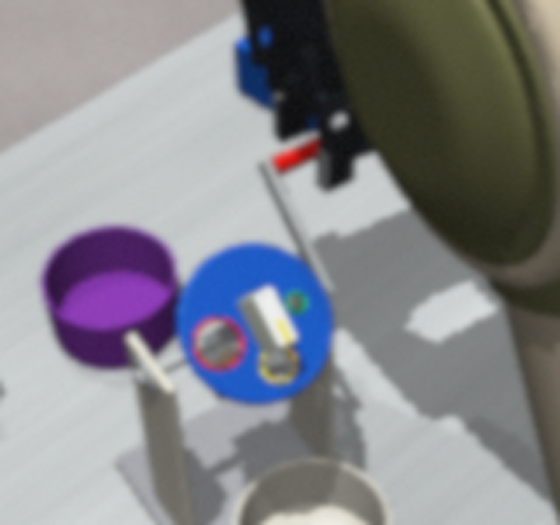

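play_rows([
  [[0,-0.001,0],0],
  [[0,0,0],0],
  [[0,0,0],0],
], fingers=214, newtons=20)

```text
clock: 9.73
position: [0.6177, -0.0021, 0.1972]
tool_rot: [3.107, -0.025, 1.393]
contact_force: [-7.5, 0.0, -5.6]
finger_gap: 0.0137
```

play_rows([
  [[-0.004,0.001,0.005],0],
  [[-0.004,0.001,0.005],0],
  [[-0.005,0.001,0.004],0],
  [[-0.005,0.001,0.004],0],
  [[-0.0055,0.001,0.0035],0],
])

```text
clock: 10.15
position: [0.5944, 0.0024, 0.2225]
tool_rot: [3.101, -0.024, 1.392]
contact_force: [1.9, -1.4, -0.6]
finger_gap: 0.0136
```

```bash
python3 look.py 11 side
```

```text
[0.5944 0.0024 0.2225] [ 3.101 -0.024  1.392] [ 1.9 -1.4 -0.6] 0.013630973879222642 10.15
```

View pics/side11.png

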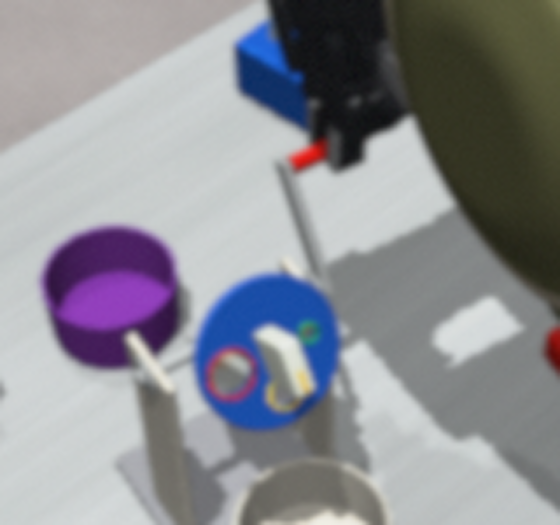

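play_rows([
  [[-0.006,0.001,0.002],0],
  [[-0.006,0.001,0.001],0],
  [[-0.006,0.001,0.001],0],
  [[-0.0065,0.001,0.001],0],
  [[-0.0065,0.001,0.0],0],
])

```text
clock: 10.62
position: [0.5634, 0.0077, 0.233]
tool_rot: [3.086, -0.025, 1.393]
contact_force: [2.3, 0.4, 1.8]
finger_gap: 0.014
```

play_rows([
  [[-0.004,0.001,-0.004],0],
  [[-0.006,0.001,-0.004],0],
  [[-0.006,0.001,-0.003],0],
  [[-0.006,0.001,-0.002],0],
])

```text
clock: 10.95
position: [0.5382, 0.0123, 0.2187]
tool_rot: [3.088, -0.025, 1.393]
contact_force: [2.5, -0.4, 2.1]
finger_gap: 0.0137
```

```bash
python3 look.py 12 side
```

```text
[0.5382 0.0123 0.2187] [ 3.088 -0.025  1.393] [ 2.5 -0.4  2.1] 0.013681953966351384 10.95
```

View pics/side12.png

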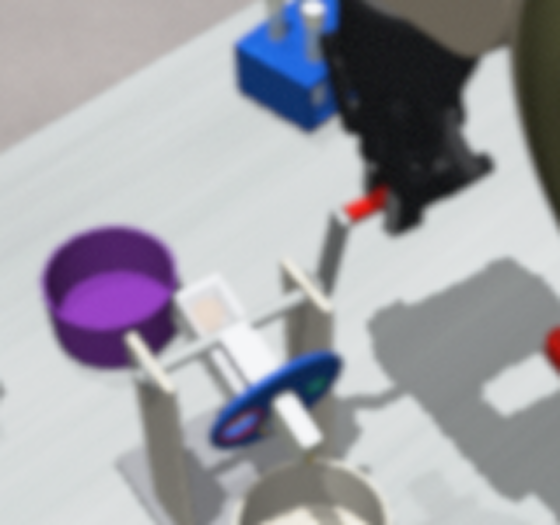

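play_rows([
  [[-0.006,0.001,-0.002],0],
  [[-0.006,0.001,-0.003],0],
  [[-0.005,0.001,-0.004],0],
  [[-0.005,0.001,-0.004],0],
  [[-0.004,0.001,-0.004],0],
])

```text
clock: 11.42
position: [0.5085, 0.0179, 0.1996]
tool_rot: [3.091, -0.024, 1.393]
contact_force: [2.5, -0.8, 1.4]
finger_gap: 0.0137
```

play_rows([
  [[0,0,0],0],
  [[0,0,0],0],
  [[0,0,0],0],
  [[0,0,0],0],
  [[0,0,0],0],
])

```text
clock: 11.83
position: [0.5071, 0.0183, 0.1982]
tool_rot: [3.095, -0.024, 1.393]
contact_force: [0.9, -0.8, -0.1]
finger_gap: 0.0137
```

```bash
sed -i 's/side=((110,260),(230,390))/side=((110,300),(230,400))/;s/fx=3.5,fy=3.5/fx=3.2,fy=3.2/' look.py;python3 look.py 13 side top
```

```text
[0.5071 0.0183 0.1982] [ 3.095 -0.024  1.393] [ 0.9 -0.8 -0.1] 0.013695684929692328 11.8333
```

View pics/side13.png

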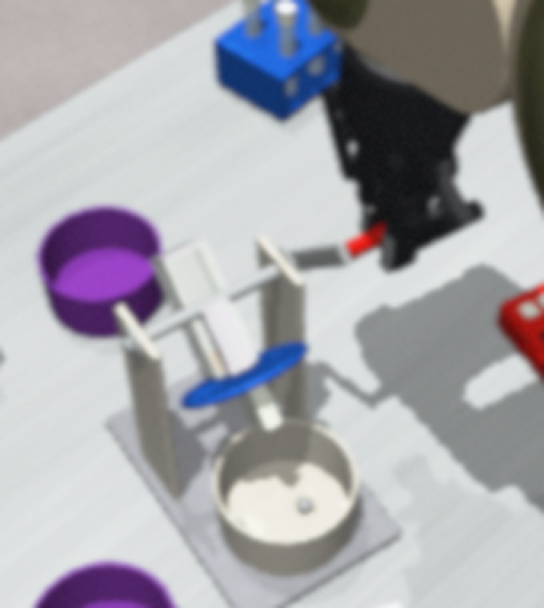

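View pics/top13.png

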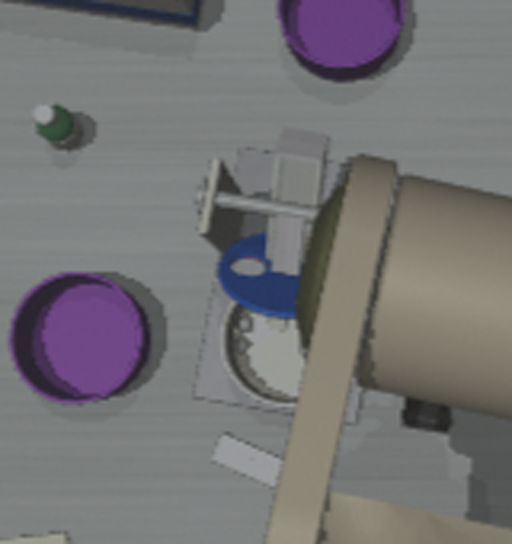

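play_rows([
  [[-0.001,0,-0.001],0],
  [[-0.001,0,-0.001],0],
  [[0,0,0],0],
  [[0,0,0],0],
  [[0,0,0],0],
])

```text
clock: 12.35
position: [0.5055, 0.0183, 0.1963]
tool_rot: [3.094, -0.025, 1.393]
contact_force: [1.6, -0.4, 1.2]
finger_gap: 0.0136
```

```bash
python3 - <<'E'
from bench import snapshot,finder
import cv2,numpy as np
for n,(r,c) in dict(side=((180,290),(270,370)),top=((150,250),(250,350))).items():
    s=snapshot(n)
    for b in["ball1_center","follower_center"]: print(n,b,[(np.round(x["at"],1).tolist(),round(x["confidence"],2)) for x in finder.mark_of(s,b)[:5]])
    cv2.imwrite(f"pics/{n}14.png",cv2.resize(s["color"][r[0]:r[1],c[0]:c[1]],None,fx=5,fy=5,interpolation=cv2.INTER_CUBIC))
E
```

```text
side ball1_center []
side follower_center [([321.2, 267.1], 0.38)]
top ball1_center [([292.7, 195.1], 0.42)]
top follower_center []
```

View pics/side14.png

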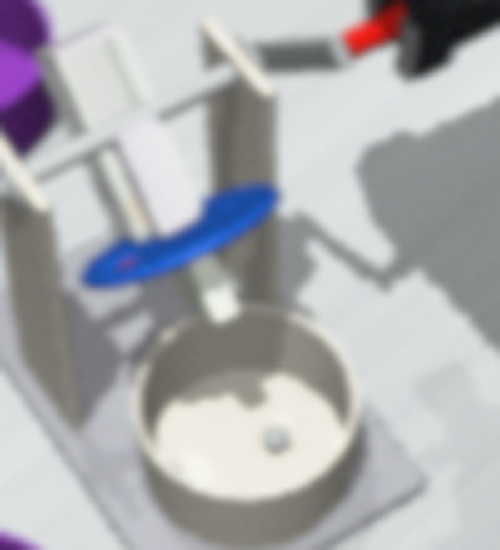

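View pics/top14.png

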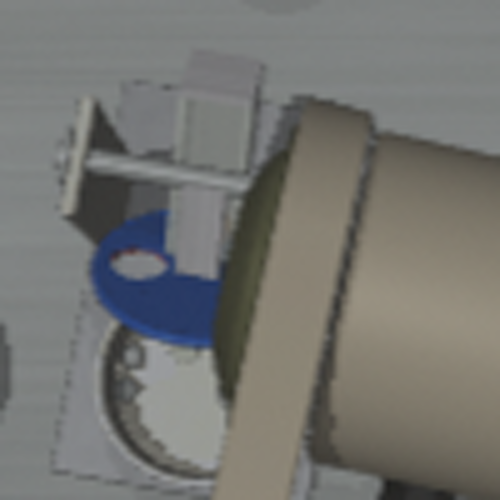

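```bash
python3 - <<'E'
from bench import snapshot
from h import *
p=[.57375,.10539,-.168]
for n,u in [("side",(325,268)),("side",(306,273)),("top",(276,221)),("top",(275.6,227))]:
    s=snapshot(n); T=s["pose"]; d=T[:3,:3]@np.array([(u[0]-s["cx"])/s["fx"],(u[1]-s["cy"])/s["fy"],1]); o=T[:3,3]
    q=o+d*(.018-o[2])/d[2]; print(n,u,q.round(4))
    for m in("side","top"): print("   in",m,proj(snapshot(m),q).round(1))
E
```

```text
side (325, 268) [0.4939 0.1036 0.018 ]
   in side [325. 268.]
   in top [295.5 227.8]
side (306, 273) [0.5133 0.142  0.018 ]
   in side [306. 273.]
   in top [279.6 219.7]
top (276, 221) [0.5102 0.1505 0.018 ]
   in side [304.  276.3]
   in top [276. 221.]
top (275.6, 227) [0.4959 0.1513 0.018 ]
   in side [308.2 280.8]
   in top [275.6 227. ]
```

Top view shows two balls at the cup's left, at (276,221) and (276,227). The side view shows the third at (325,268), which falls under the arm in the top view, so that makes three in the cup. Now I swing back.

play_rows([
  [[0.005,-0.001,0.005],0],
  [[0.005,-0.001,0.005],0],
  [[0.005,-0.001,0.004],0],
  [[0.005,-0.001,0.003],0],
  [[0.006,-0.001,0.003],0],
])

```text
clock: 13.67
position: [0.5291, 0.0141, 0.2163]
tool_rot: [3.107, -0.025, 1.393]
contact_force: [-5.5, 0.1, 3.1]
finger_gap: 0.0136
```

play_rows([
  [[0.006,-0.001,0.002],0],
  [[0.006,-0.001,0.001],0],
  [[0.006,-0.001,0],0],
  [[0.006,-0.001,0],0],
  [[0.006,-0.001,-0.001],0],
])

```text
clock: 14.08
position: [0.5614, 0.0086, 0.2223]
tool_rot: [3.107, -0.024, 1.394]
contact_force: [-3.8, 0.7, 2.1]
finger_gap: 0.014
```

play_rows([
  [[0.006,-0.001,-0.001],0],
  [[0.006,-0.001,-0.001],0],
  [[0.005,-0.001,-0.002],0],
  [[0.005,-0.001,-0.003],0],
  [[0.005,-0.001,-0.003],0],
])

```text
clock: 14.5
position: [0.592, 0.0029, 0.2116]
tool_rot: [3.106, -0.024, 1.394]
contact_force: [-3.2, 0.9, 2.5]
finger_gap: 0.0136
```

play_rows([
  [[0.005,-0.001,-0.004],0],
  [[0.005,-0.001,-0.004],0],
  [[0.004,-0.001,-0.004],0],
  [[0.004,-0.001,-0.004],0],
  [[0,0,0],0],
])

```text
clock: 14.92
position: [0.6126, -0.0017, 0.1919]
tool_rot: [3.107, -0.024, 1.394]
contact_force: [-0.7, -0.2, 1.1]
finger_gap: 0.0139
```

Nearly at the stop. I push on gently until the stop resists.

play_rows([
  [[0.004,-0.001,-0.004],0],
  [[0.003,-0.001,-0.003],0],
  [[0.002,0,-0.002],0],
  [[0,0,0],0],
])

```text
clock: 15.25
position: [0.6195, -0.0028, 0.1819]
tool_rot: [3.116, -0.025, 1.394]
contact_force: [-2.2, 0.3, 0.4]
finger_gap: 0.014
```

play_rows([
  [[0.003,0,-0.002],0],
  [[0.002,0,-0.001],0],
  [[0,0,0],0],
])

```text
clock: 15.5
position: [0.6191, -0.0024, 0.1804]
tool_rot: [3.129, -0.022, 1.395]
contact_force: [0.2, 0.4, -0.6]
finger_gap: 0.0137
```

It no longer advances, so the stop is reached. I open, lift clear and retreat.

play_rows([
  [[0,0,0],0],
  [[0,0,0],0],
  [[0,0,0],0],
  [[0,0,0.02],0],
  [[0,0,0.04],0],
], fingers=130)

```text
clock: 15.92
position: [0.6184, -0.0029, 0.2339]
tool_rot: [3.139, -0.022, 1.394]
contact_force: [-0.3, -0.5, -0.8]
finger_gap: 0.0419
```

play_rows([
  [[0,0,0.04],0],
  [[0,-0.02,0.03],0],
  [[-0.01,-0.04,0],0],
  [[-0.01,-0.04,0],0],
  [[-0.01,-0.04,0],0],
])

```text
clock: 16.33
position: [0.5912, -0.1408, 0.3157]
tool_rot: [3.12, -0.021, 1.406]
contact_force: [0.7, -0.3, 0.9]
finger_gap: 0.0419
```

play_rows([
  [[-0.01,-0.04,0],0],
  [[-0.01,-0.04,0],0],
  [[-0.01,-0.04,0],0],
  [[-0.01,-0.03,0],0],
  [[0,0,0],0],
])

```text
clock: 16.75
position: [0.5484, -0.3019, 0.3154]
tool_rot: [3.116, -0.017, 1.4]
contact_force: [0.3, 0.1, -0.1]
finger_gap: 0.0419
```

```bash
python3 look.py 15 side top
```

```text
[ 0.5484 -0.3019  0.3154] [ 3.116 -0.017  1.4  ] [ 0.3  0.1 -0.1] 0.04193738678914082 16.75
```

View pics/side15.png

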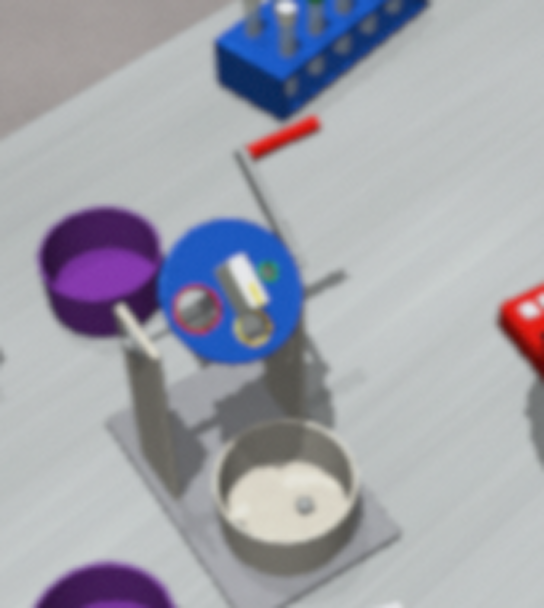

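View pics/top15.png

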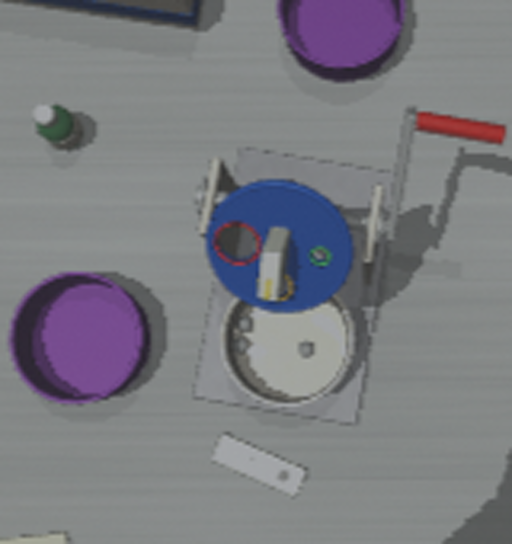

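Top view: three balls in the cup, at (246,323), (241,345) and (306,348). The handle ends are back at their starting pixels to within 1 px, and yellow is still at the outlet. I hand it in.

```bash
python3 - <<'E'
from bench import arm
print(arm.sign_off())
E
```

```text
the job is handed in; nothing more can be done
None
```

I turned the cap by its white grip until the yellow-rimmed hole was over the outlet. I then swung the dispenser down by the red handle, ran the three metal balls into the white cup, swung it back up to its stop, let go and moved clear. It was handed in at about 17 s, and no verdict is reported.

**Last checks:**
- **Balls:** the final top picture shows all three metal balls in the cup.
- **Dispenser:** the handle is back at its starting pixels to within 1 px. It would not advance any further when pushed gently.
- **Cap:** I measured the dial at about 0.03 rad before tipping. In the final pictures the yellow hole still looks to be over the outlet, but I did not measure it again.
- **Cup and other things:** the cup, dropper bottle and cassette look unmoved in the final pictures; the reader is only partly in the side picture there, and I measured none of them.
- **Forces:** the contact forces shown stayed below about 10 N.

**Not confirmed:**
- **Orange ball:** I did not see it clearly at the end. The side picture during tipping showed an orange-tinted ball still in the tube, and it is too large for the 18 mm hole.
- **Network results:** when asked for the metal balls, the networks found none in the side picture and gave only one weak hit off the cup in the top picture. Their one orange-ball hit was at the cup in the side picture (confidence 0.38). The ball count therefore rests on the pictures themselves.

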